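# Clear the soap chips from the cutting trough

### The arm

A 6-joint arm with a two-finger parallel gripper is mounted at the origin on a cart in front of the work surface, level with it; the furniture and walls round the work are solid. World frame = base frame: x ahead of the robot, y to its left, z up, the work surface at z = 0. Lengths are in m, angles in rad, forces in N, time in s.
With the tool pointing down it reaches from about 0.3 to 0.775 m from the base axis. Payload 14.6 kg.
Tool frame: the origin (TCP) lies at the very end of the fingers, on their centre line; the grasp point (between the pads) lies 19 mm behind it; z points along the fingers, y is the line along which they close (so a half turn about z gives the same grasp; the last joint's range is limited). The gripper opens to 94 mm and grips with 3 to 60 N. Pads are 16 mm wide; open, the fingers measure 119 mm over their backs; the gripper's body (75 mm by 177 mm) begins 78 mm behind the grasp point.
Start: joints at [1.055, 0.3, 1.521, -0, 1.321, -0.067], TCP at [0.239, 0.496, 0.205] pointing down, gripper open.
Joint ranges: [-3.03, 3.03], [-0.79, 2.21], [0.23, 2.52], [-1.04, 4.18], [0, 3.07], [-2.55, 2.55]. Speed limits (rad/s): [2.22, 2.22, 2.57, 3.14, 3.14, 3.14].

### API

Orientations are given as [roll, pitch, yaw] about the fixed x, y, z axes, in that order (R = Rz(yaw) Ry(pitch) Rx(roll)).
In Python, from station import ctrl gives the robot as it stands.
- The arm moves only by the shell command python3 -m pendant 'ROWS' [OPENING] [FORCE]. ROWS is JSON, a list of rows, each a list of 2 entries, a list of its own where there are three numbers: the shift along the world's x, y, z in cm, then the turn about the world's z in rad. A call has 1 to 20 rows; each row shifts and turns the commanded pose from where the row before left it; what a row does not reach is not made up. A row lasts 1/12 s, in which the tool goes at most 41.7 mm and 7.16 degrees, less where a joint would pass 70% of its speed; a pose out of reach is approached as far as the arm can. A call is refused whole if a number of a shift passes 4.17 or a number of a turn 0.125, either way. A call with a gripper value outside its range is refused whole. OPENING is the opening, from 0 (shut) to 1 (fully open), set as the call begins (- or left out, the last holds). The fingers move at their own pace and stop on an object; FORCE is the grip in N (left out, the last holds). Time passes only in rows, so rows that do not move let the fingers close. It gives the time, the measured TCP pose, the force, the opening and the grip force at its end, in the units of the state.
- ctrl.get_obs(): the state, without advancing time (a new reading comes with each control period).
- ctrl.camera(name): name is "side" or "top"; returns a dict with "color" (480x640x3 uint8, red, green, blue), "intrinsics" (3x3 intrinsics, pixels), "k1" (the pictures are not rectified: a ray, as slopes to the right and down, at radius r is drawn at 1 + k1 r^2 times it, then the intrinsics apply), "camera_from_world" (4x4, takes a point from world to camera coordinates). Camera axes: x right, y down, z forward; pixel columns grow to the right and rows downward; lengths in m; the calibration is good to about 2 mm. A picture is of the moment at which its call begins. There is no depth.
- ctrl.hand_in(): hands the job in; it is judged then, once.
The state is a dict: "time_s": time; "qpos": joint angles; "joint_vel": joint speeds; "tau": joint torques, N m; "ee_pos": TCP position; "eef_rot": TCP orientation; "force": force on the tool from outside, world axes, zero at the start; "moment": the same for the moment, N m; "grip_width": finger opening in m; "grip_force": force on a finger pad.
Only numpy, scipy, OpenCV 4.12 (cv2) and the standard library are available. Lean on these libraries where they do the work, as an engineer would, in place of code of your own. Each camera call takes 0.05 s, during which the arm holds its last target. There are 200 camera calls.

### The job

Draw the scraper block out of its rest and stand it on the open table to change your grip. Then wipe all five soap chips along the cutting trough with it and off the open end into the catch pan, without touching the chips with the gripper. Finally leave the scraper standing on its foot on the open table, and leave the other things where they are.

Things in the scene. Friction and masses are not known exactly. Their poses are not given: they have to be found in the camera images.
- trough: Fixed wooden U-shaped cutting trough. Origin on the table under mid-lane; the lane runs along its y, from a 26 mm high end stop (inner face y = -112 mm) to the open lip at y = +122 mm. Lane floor 45 mm above the table, 74 mm wide. Side walls 10 mm thick, tops 111 mm above the table: in the lane the scraper can be held only by its broad faces. A catch pan is fixed at the open end.
- pan (a point): Middle of the inner floor of the catch pan (3 mm above the table), axes as the trough's; it lies 179 mm along +y from the trough's origin. Open-topped, inside 104 x 104 mm, outside 110 x 110 mm, rim 40 mm above the table, just under the trough's lip.
- rest: Wooden scraper rest, fixed to the table: base 84 x 74 x 8 mm with two upright cheeks (46 mm long along x, 8 mm thick, centred 20.5 mm either side in y, tops 80 mm above the table) that cover the scraper's broad faces. Open at the x ends and top. Origin on the table under its middle. It is on the right-hand table; the narrow joint between the tables runs straight ahead of the robot (y = 0).
- scraper: Loose block, pale wood on a dark rubber foot, 64 long (x), 77 high (z); foot 28 thick (y), 14 high, wood above 22 thick (mm); 0.08 to 0.17 kg. Origin mid-underside, z up. At the start it stands in the rest, underside 8 mm above the table, long axis along the rest's x; its ends stick out 9 mm past the cheeks: there grip it only by its ends and draw it straight up.
- chip_0: Loose ivory chip of hard soap, about 20x14x9 mm, 12 g, lying on the lane floor of the trough at the start, between 60 mm before and 90 mm past its middle. Origin at the middle of its underside.
- chip_1: Loose ivory chip of hard soap, about 20x16x8 mm, 12 g, lying on the lane floor of the trough at the start, between 60 mm before and 90 mm past its middle. Origin at the middle of its underside.
- chip_2: Loose ivory chip of hard soap, about 18x17x10 mm, 12 g, lying on the lane floor of the trough at the start, between 60 mm before and 90 mm past its middle. Origin at the middle of its underside.
- chip_3: Loose ivory chip of hard soap, about 20x13x10 mm, 12 g, lying on the lane floor of the trough at the start, between 60 mm before and 90 mm past its middle. Origin at the middle of its underside.
- chip_4: Loose ivory chip of hard soap, about 19x15x8 mm, 12 g, lying on the lane floor of the trough at the start, between 60 mm before and 90 mm past its middle. Origin at the middle of its underside.
- tin: Bystander: white screw tin, 62 mm across, 42 mm high, loose. Origin at the middle of its underside.
- heart_mould: Bystander: ivory heart mould, 54 x 60 mm, 48 mm high, loose, between trough and robot. Origin at the middle of its underside.
- round_mould: Bystander: plum round mould, 78 mm across, 39 mm high, loose, behind the trough. Origin at the middle of its underside.
- bottle: Bystander: brown dropper bottle with black cap, 29 mm across, 72 mm high, loose. Origin at the middle of its underside.
Things that resemble listed ones, but are neither listed nor needed, are in the scene too. There is more than one size of the scraper; the job needs the middle-sized. There is more than one size of the rest; the job needs the larger.

How it is judged:
By the outcome, as a careful person would: the job done as asked, in the order asked, and still so for the second after the job is handed in, with the robot touching nothing.
It also fails if it takes over 64 s, if anything falls off the work surface, if the arm or the gripper's body presses on something with over 40 N, if the wrist force passes 120 N, or if a joint passes its speed limit or range.

## Working session

There is one attempt and no reset: what is moved stays moved. The work goes in short steps, Python scripts to look and compute and a shell command to move; the robot and the scene stay as the last step left them, time stands still between calls to the robot, and variables do not carry over. Pictures are saved under pics/ and viewed, at most 10 in all, crops included, and the job is handed in when it is done.

```bash
mkdir -p pics; cat > h.py <<'E'
import numpy as np, cv2
from station import ctrl
def snap(n,f):
    c=ctrl.camera(n); cv2.imwrite(f'pics/{f}.png',c['color'][:,:,::-1])
    np.savez(f'pics/{f}.npz',**{k:np.array(c[k]) for k in('intrinsics','k1','camera_from_world')}); return c
def load(f): return np.load(f'pics/{f}.npz')
def p2w(f,px,z):
    c=load(f);K=c['intrinsics'];T=c['camera_from_world'];k=float(c['k1'])
    px=np.atleast_2d(np.array(px,float)); d=(px-[K[0,2],K[1,2]])/[K[0,0],K[1,1]]
    u=d.copy()
    for _ in range(20): u=d/(1+k*(u**2).sum(1,keepdims=True))
    R=T[:3,:3];o=-R.T@T[:3,3]; r=np.c_[u,np.ones(len(u))]@R
    s=(z-o[2])/r[:,2]; return (o+s[:,None]*r)
def w2p(f,P):
    c=load(f);K=c['intrinsics'];T=c['camera_from_world'];k=float(c['k1'])
    q=np.atleast_2d(P)@T[:3,:3].T+T[:3,3]; u=q[:,:2]/q[:,2:]
    u=u*(1+k*(u**2).sum(1,keepdims=True)); return u*[K[0,0],K[1,1]]+[K[0,2],K[1,2]]
E
python3 - <<'E'
from h import *
snap('top','top0');snap('side','side0')
print(ctrl.get_obs())
for f in('top0','side0'):
    c=load(f);T=c['camera_from_world'];print(c['intrinsics'],c['k1'],-T[:3,:3].T@T[:3,3])
E
```

```text
{'time_s': 0.1, 'qpos': array([ 1.05540518e+00,  3.00418813e-01,  1.52147093e+00, -6.40937513e-06,
        1.32070005e+00, -6.65901348e-02]), 'joint_vel': array([-0.00015263, -0.00110131, -0.0019511 ,  0.00058678, -0.00021141,
        0.0018051 ]), 'tau': array([ 2.60301116e-03, -5.32648480e+01, -3.53285193e+01,  7.10409461e-02,
        2.35182565e-02, -3.25620908e-05]), 'ee_pos': array([0.23852959, 0.49534427, 0.20496161]), 'eef_rot': array([-3.14059731e+00, -6.01563086e-05,  2.69279321e+00]), 'force': array([ 0.61628388, -0.34198905,  0.52032169]), 'moment': array([-0.03343024,  0.01917511, -0.0339447 ]), 'grip_force': 0.0, 'grip_width': 0.09388338795839041}
[[614.25668148   0.         312.85729027]
 [  0.         614.25668148 235.35403915]
 [  0.           0.           1.        ]] -0.21289260375402957 [0.38094242 0.00351648 1.47840063]
[[510.49091399   0.         314.54739026]
 [  0.         510.49091399 237.73795637]
 [  0.           0.           1.        ]] 0.01236379911125896 [ 0.24085634 -0.85309594  0.64270193]
```

View pics/top0.png

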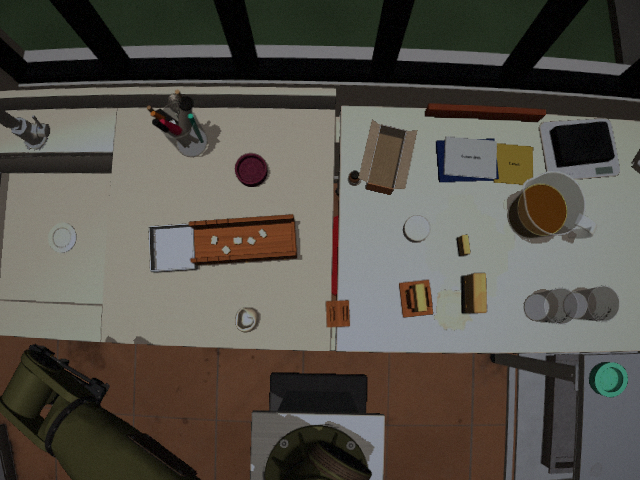

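View pics/side0.png

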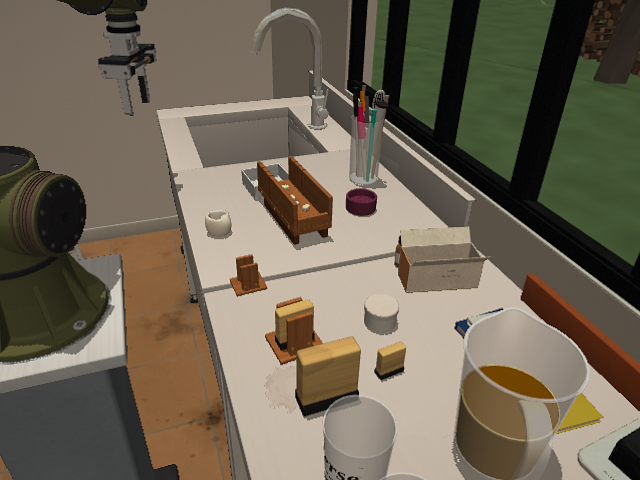

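The top picture shows the trough at about (250,240) with its pan at (173,247). The larger rest with the scraper is at (416,298), the tin at (416,228) and the bottle at (354,178). I'll zoom in on the trough and the rest.

```bash
python3 - <<'E'
from h import *
im=cv2.imread('pics/top0.png');sd=cv2.imread('pics/side0.png')
r=lambda i,x0,y0,w,h,s:cv2.resize(i[y0:y0+h,x0:x0+w],None,fx=s,fy=s,interpolation=cv2.INTER_CUBIC)
o=np.zeros((600,800,3),np.uint8)
o[:325]=r(im,145,210,160,65,5)
o[325:600,:275]=r(im,390,270,55,55,5)
o[325:600,280:700]=r(sd,255,287,84,55,5)
cv2.imwrite('pics/crop1.png',o)
E
```

```text
(no output)
```

View pics/crop1.png

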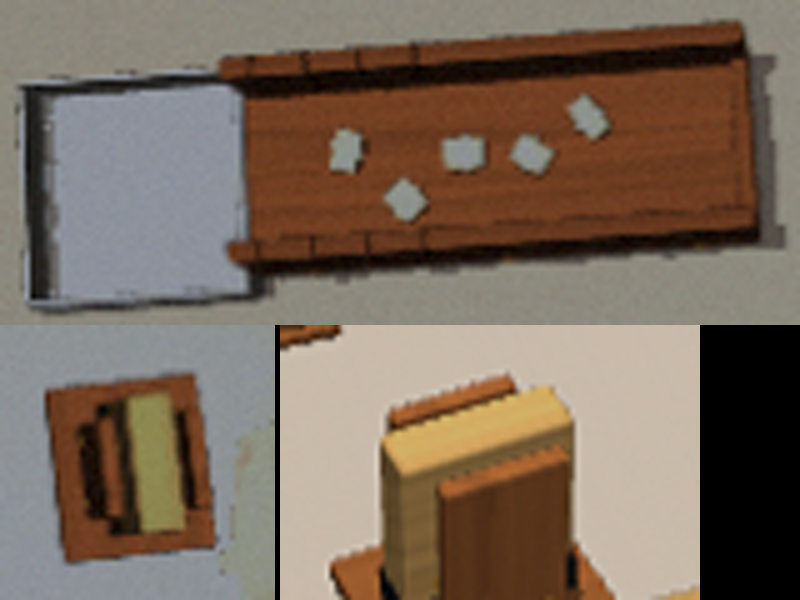

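The crop shows five chips in the lane, the wall tops, the pan, the rest's base corners and the top of the scraper. I'll fit poses to these corners.

```bash
python3 - <<'E'
from h import *
np.set_printoptions(precision=4,suppress=True)
def A(p): p=np.array(p,float);return (p+.5)/5-.5+[145,210]
def B(p): p=np.array(p,float)-[0,325];return (p+.5)/5-.5+[390,270]
def fit(loc,w):
    loc=np.array(loc);w=w[:,:2];a=loc-loc.mean(0);b=w-w.mean(0)
    th=np.arctan2((a[:,0]*b[:,1]-a[:,1]*b[:,0]).sum(),(a*b).sum());c,s=np.cos(th),np.sin(th);R=np.array([[c,-s],[s,c]])
    t=w.mean(0)-R@loc.mean(0);return t,th,np.linalg.norm(loc@R.T+t-w,axis=1)*1000
# rest: image up ~ +x, image left ~ +y
r=p2w('top0',B([(47,392),(194,373),(215,547),(68,562)]),.008)
print('rest',fit([(.042,.037),(.042,-.037),(-.042,-.037),(-.042,.037)],r))
s=p2w('top0',B([(128,395),(170,391),(185,529),(140,532)]),.085)
print('scr',fit([(.032,.011),(.032,-.011),(-.032,-.011),(-.032,.011)],s))
w=p2w('top0',A([(220,60),(740,22),(742,40),(755,206),(755,230),(230,262),(228,243)]),.111);print('walls',w[:,:2])
pn=p2w('top0',A([(20,88),(30,308)]),.04);print('pan',pn[:,:2])
ch=p2w('top0',A([(346,151),(406,200),(463,153),(532,154),(589,116)]),.05);print('chips',ch[:,:2])
x=fit([(.047,.122),(.047,-.122),(-.047,-.122),(-.047,.122)],np.array([w[0],w[1],w[4],w[5]]));print('trough',x)
t,th,_=x;c,s_=np.cos(th),np.sin(th);R=np.array([[c,-s_],[s_,c]])
print('chips loc',(ch[:,:2]-t)@R,'pan loc',(pn[:,:2]-t)@R,'walls',(w[:,:2]-t)@R)
im=[(416,228),(354,178),(463,244),(474,293),(246,320),(252,169)]
print(p2w('top0',im,.04)[:,:2])
E
```

```text
rest (array([ 0.4298, -0.2282]), np.float64(0.13219154648316955), array([1.3323, 0.9965, 1.1953, 1.6491]))
scr (array([ 0.4305, -0.2273]), np.float64(0.10728367724137401), array([1.3844, 1.4123, 0.6761, 1.0963]))
walls [[0.5874 0.305 ]
 [0.6101 0.0682]
 [0.6018 0.0671]
 [0.5267 0.059 ]
 [0.5159 0.0587]
 [0.4953 0.2957]
 [0.5039 0.297 ]]
pan [[0.5824 0.4186]
 [0.4764 0.4075]]
chips [[0.5545 0.2556]
 [0.532  0.226 ]
 [0.5549 0.1998]
 [0.5552 0.1671]
 [0.5739 0.1409]]
trough (array([0.5522, 0.1819]), np.float64(0.092238946366318), array([2.7437, 3.4607, 2.7312, 3.5738]))
chips loc [[ 0.0091  0.0732]
 [-0.0161  0.0457]
 [ 0.0044  0.0176]
 [ 0.0017 -0.015 ]
 [ 0.0178 -0.0428]] pan loc [[ 0.0519  0.2329]
 [-0.0546  0.2316]] walls [[ 0.0464  0.1193]
 [ 0.0472 -0.1185]
 [ 0.0389 -0.1189]
 [-0.0367 -0.12  ]
 [-0.0475 -0.1193]
 [-0.0461  0.1185]
 [-0.0375  0.1191]]
[[ 0.5954 -0.2225]
 [ 0.7129 -0.073 ]
 [ 0.5596 -0.3361]
 [ 0.4433 -0.3626]
 [ 0.3687  0.1735]
 [ 0.7298  0.1729]]
```

```bash
python3 -m pendant '[[[0.9,-3,0],-0.042],[[0.9,-3,0],-0.042],[[0.9,-3,0],-0.042],[[0.9,-3,0],-0.042],[[0.9,-3,0],-0.042],[[0.9,-3,0],-0.042],[[0.9,-3,0],-0.042],[[0.9,-3,0],-0.042],[[0.9,-3,0],-0.042],[[0.9,-3,0],-0.042],[[0.9,-3,0],-0.042],[[0.9,-3,0],-0.042],[[0.9,-3,0],-0.042],[[0.9,-3,0],-0.042],[[0.9,-3,0],-0.042],[[0.9,-3,0],-0.042],[[0.9,-3,0],-0.042],[[0.9,-3,0],-0.042],[[0.9,-3,0],-0.042],[[0.9,-3,0],-0.042]]' 1 20; python3 -m pendant '[[[0.3,-3,0],-0.042],[[0.3,-3,0],-0.042],[[0.3,-3,0],-0.04],[[0.3,-3,0],-0.04],[[0,0,0],0],[[0,0,0],0]]'
```

```text
time_s: 1.77
ee_pos: [0.4186, -0.1061, 0.2053]
eef_rot: [-3.141, -0.0, 1.85]
force: [0.7, 1.4, -0.3]
grip_width: 0.0939
grip_force: 0.0
time_s: 2.27
ee_pos: [0.4303, -0.2253, 0.2048]
eef_rot: [-3.141, -0.001, 1.687]
force: [-0.2, 0.3, -0.7]
grip_width: 0.094
grip_force: 0.0
```

```bash
python3 -m pendant '[[[0,-0.2,-2],0],[[0,0,-2],0],[[0,0,-2],0],[[0,0,-2],0],[[0,0,-2],0],[[0,0,-2],0],[[0,0,-2],0],[[0,0,-1.8],0],[[0,0,0],0],[[0,0,0],0]]'; python3 -m pendant '[[[0,0,0],0],[[0,0,0],0],[[0,0,0],0],[[0,0,0],0],[[0,0,0],0],[[0,0,0],0],[[0,0,0],0],[[0,0,0],0]]' 0 20
```

```text
time_s: 3.1
ee_pos: [0.4305, -0.2256, 0.0474]
eef_rot: [-3.14, -0.001, 1.69]
force: [-0.1, -0.2, 0.1]
grip_width: 0.0941
grip_force: 0.0
time_s: 3.77
ee_pos: [0.4308, -0.2266, 0.0479]
eef_rot: [3.141, 0.0, 1.689]
force: [-1.5, 1.1, 6.2]
grip_width: 0.0639
grip_force: 20.0
```

```bash
python3 -m pendant '[[[0,0,0.5],0],[[0,0,1],0],[[0,0,1],0],[[0,0,1],0],[[0,0,1],0],[[0,0,1],0],[[0,0,1],0],[[0,0,1.5],0],[[0,0,1.5],0],[[0,0,1.5],0],[[0,0,1],0],[[0,0,0],0]]'; python3 - <<'E'
from h import *
snap('side','side1'); print(ctrl.get_obs()['grip_width'])
E
```

```text
time_s: 4.77
ee_pos: [0.4313, -0.2269, 0.1697]
eef_rot: [3.139, 0.002, 1.689]
force: [0.6, -0.6, -1.2]
grip_width: 0.0639
grip_force: 20.0
0.06357771484315607
```

View pics/side1.png

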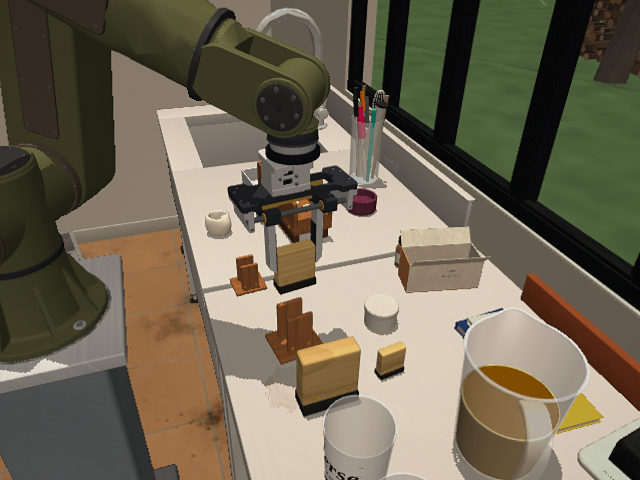

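The scraper hangs clear of the rest, foot at (295,283). Next I'll carry it to open table at about (0.42, 0.06).

```bash
python3 -m pendant '[[[0,1,0],0],[[0,2,0],0],[[0,2,0],0],[[0,2,0],0],[[0,2,0],0],[[0,2,0],0],[[-0.1,2,0],0],[[-0.1,2,0],0],[[-0.1,2,0],0],[[-0.1,2,0],0],[[-0.1,2,0],0],[[-0.1,2,0],0],[[-0.2,2,0],0],[[-0.2,2,0],0],[[-0.1,1.4,0],0],[[0,0.3,0],0],[[0,0,0],0]]';  python3 -m pendant '[[[0,0,-1.5],0],[[0,0,-2],0],[[0,0,-2],0],[[0,0,-2],0],[[0,0,-2],0],[[0,0,-1.5],0],[[0,0,-1],0],[[0,0,-0.3],0],[[0,0,-0.2],0],[[0,0,0],0],[[0,0,0],0]]'
```

```text
time_s: 6.23
ee_pos: [0.419, 0.0613, 0.1667]
eef_rot: [-3.14, -0.0, 1.69]
force: [0.3, 0.7, -1.8]
grip_width: 0.064
grip_force: 20.0
time_s: 7.15
ee_pos: [0.4199, 0.0603, 0.0429]
eef_rot: [3.141, 0.0, 1.689]
force: [-0.1, 0.0, -1.4]
grip_width: 0.0639
grip_force: 20.0
```

```bash
python3 -m pendant '[[[0,0,-0.1],0],[[0,0,-0.1],0],[[0,0,0],0]]'|egrep 'ee_pos|force'; python3 -m pendant '[[[0,0,-0.1],0],[[0,0,0],0]]'|egrep 'ee_pos|force'
```

```text
ee_pos: [0.4197, 0.0605, 0.0406]
force: [0.7, -1.1, -1.2]
grip_force: 20.0
ee_pos: [0.4198, 0.0606, 0.0399]
force: [-2.6, -0.2, 6.2]
grip_force: 20.0
```

```bash
python3 -m pendant '[[[0,0,0],0],[[0,0,0],0],[[0,0,0],0],[[0,0,0],0],[[0,0,0],0],[[0,0,0],0],[[0,0,1],0],[[0,0,1.5],0],[[0,0,2],0],[[0,0,2],0],[[0,0,1],0],[[0,0,0],0]]' 1; python3 -m pendant '[[[0,0,0],0.11],[[0,0,0],0.11],[[0,0,0],0.11],[[0,0,0],0.11],[[0,0,0],0.11],[[0,0,0],0.11],[[0,0,0],0.11],[[0,0,0],0.11],[[0,0,0],0.11],[[0,0,0],0.11],[[0,0,0],0.11],[[0,0,0],0.11],[[0,0,0],0.11],[[0,0,0],0.11],[[0,0,0],0.03],[[0,0,0],0],[[0,0,0],0]]'; python3 - <<'E'
from h import *
snap('side','side2')
E
```

```text
time_s: 8.57
ee_pos: [0.4206, 0.0606, 0.1161]
eef_rot: [3.138, 0.0, 1.689]
force: [0.3, -0.0, -0.1]
grip_width: 0.094
grip_force: 0.0
time_s: 9.98
ee_pos: [0.4193, 0.0605, 0.1136]
eef_rot: [3.142, -0.001, -3.026]
force: [0.4, 0.4, 0.4]
grip_width: 0.0941
grip_force: 0.0
```

View pics/side2.png

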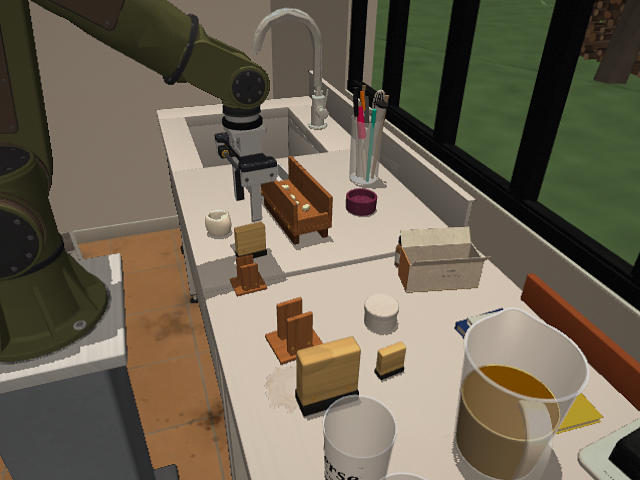

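The scraper stands at (250,240) with the fingers above it. Now I'll regrip it by the broad faces.

```bash
python3 -m pendant '[[[0,0,-1],0],[[0,0,-1.5],0],[[0,0,-1.5],0],[[0,0,-1.5],0],[[0,0,-1],0],[[0,0,-0.5],0],[[0,0,0],0],[[0,0,0],0]]'; python3 -m pendant '[[[0,0,0],0],[[0,0,0],0],[[0,0,0],0],[[0,0,0],0],[[0,0,0],0],[[0,0,0],0],[[0,0,0],0],[[0,0,0],0],[[0,0,0],0],[[0,0,0],0],[[0,0,0],0],[[0,0,0],0]]' 0 35
```

```text
time_s: 10.7
ee_pos: [0.4196, 0.0605, 0.0443]
eef_rot: [3.142, -0.0, -3.025]
force: [0.7, 1.2, 0.4]
grip_width: 0.094
grip_force: 0.0
time_s: 11.7
ee_pos: [0.4196, 0.0605, 0.0444]
eef_rot: [-3.142, -0.0, -3.024]
force: [0.9, -1.2, -0.4]
grip_width: 0.022
grip_force: 35.0
```

```bash
python3 -m pendant '[[[0,0,1],0],[[0,0,2],0],[[0,0,2],0],[[0,0,2],0],[[0,0,2],0],[[0,0,2],0],[[0,0,1.5],0],[[0,0,0.6],0],[[0,0,0],0]]';  python3 -m pendant '[[[1,0.2,0],0],[[2,0.5,0],-0.01],[[2,0.5,0],-0.01],[[2,0.5,0],-0.006],[[2,0.5,0],0],[[2,0.5,0],0],[[2,0.5,0],0],[[1,0.1,0],0],[[0,0,0],0],[[0,0,0],0]]'; python3 - <<'E'
from h import *
snap('side','side3');snap('top','top3')
a=cv2.imread('pics/side3.png')[130:260,200:360];b=cv2.imread('pics/top3.png')[190:290,140:310]
o=np.zeros((600,800,3),np.uint8)
a=cv2.resize(a,(369,300),interpolation=cv2.INTER_CUBIC);b=cv2.resize(b,(510,300),interpolation=cv2.INTER_CUBIC)
o[:300,:369]=a;o[300:,:510]=b;cv2.imwrite('pics/crop3.png',o)
E
```

```text
time_s: 12.45
ee_pos: [0.42, 0.0606, 0.1763]
eef_rot: [-3.142, 0.002, -3.024]
force: [0.6, 0.6, -1.6]
grip_width: 0.0219
grip_force: 35.0
time_s: 13.28
ee_pos: [0.5594, 0.0935, 0.1736]
eef_rot: [-3.142, -0.003, -3.05]
force: [0.3, 0.1, -2.3]
grip_width: 0.0217
grip_force: 35.0
```

View pics/crop3.png

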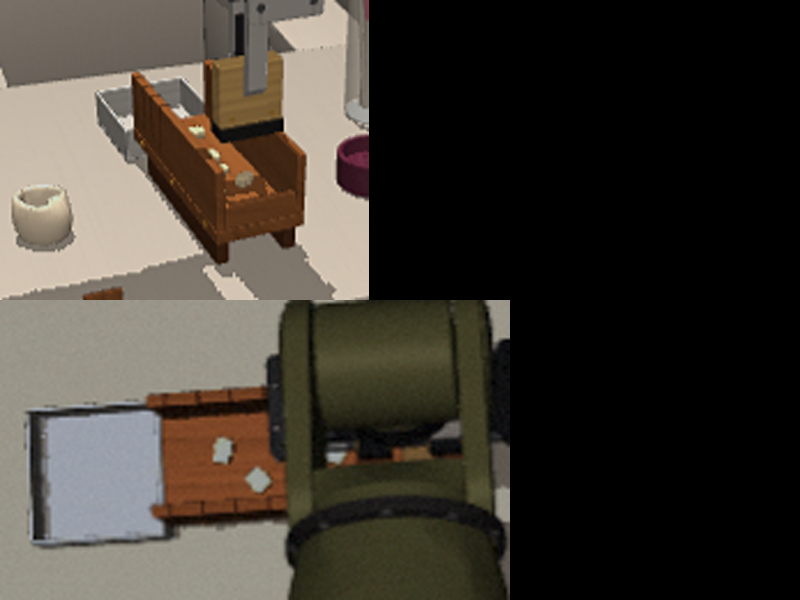

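The scraper hangs above the lane behind the chips. I'll lower it between the walls.

```bash
python3 -m pendant '[[[0.1,0,-1],0],[[0,0,-1],0],[[0,0,-1],0],[[0,0,-0.5],0],[[0,0,-0.5],0],[[0,0,-0.5],0],[[0,0,-0.5],0],[[0,0,0],0]]'|egrep 'pos|force|rot'; python3 -m pendant '[[[0,0,-0.5],0],[[0,0,-0.5],0],[[0,0,-0.5],0],[[0,0,-0.5],0],[[0,0,-0.5],0],[[0,0,-0.3],0],[[0,0,-0.2],0],[[0,0,0],0],[[0,0,0],0]]'|egrep 'pos|force|rot'
```

```text
ee_pos: [0.5603, 0.0935, 0.1244]
eef_rot: [-3.142, -0.001, -3.05]
force: [0.6, -0.9, -1.8]
grip_force: 35.0
ee_pos: [0.5607, 0.0935, 0.0955]
eef_rot: [-3.142, 0.0, -3.05]
force: [0.1, -0.1, -0.4]
grip_force: 35.0
```

```bash
python3 -m pendant '[[[0,0,-0.2],0],[[0,0,-0.2],0],[[0,0,0],0]]'|egrep 'pos|force'; python3 -m pendant '[[[0,0,-0.1],0],[[0,0,0],0]]'|egrep 'pos|force';python3 -m pendant '[[[0,0,-0.1],0],[[0,0,0],0]]'|egrep 'pos|force'
```

```text
ee_pos: [0.5605, 0.0935, 0.0911]
force: [0.1, 0.8, -1.4]
grip_force: 35.0
ee_pos: [0.5606, 0.0935, 0.0903]
force: [-0.3, 0.2, -1.0]
grip_force: 35.0
ee_pos: [0.5607, 0.0936, 0.0894]
force: [-0.2, -0.8, -1.7]
grip_force: 35.0
```

```bash
python3 -m pendant '[[[-0.05,0.5,0],0],[[-0.07,0.8,0],0],[[-0.07,0.8,0],0],[[-0.07,0.8,0],0],[[-0.08,0.8,0],0],[[-0.07,0.8,0],0],[[-0.07,0.8,0],0],[[-0.08,0.8,0],0],[[-0.07,0.8,0],0],[[-0.07,0.8,0],0],[[-0.08,0.8,0],0],[[-0.07,0.8,0],0],[[-0.07,0.8,0],0],[[0,0,0],0]]'|egrep 'time|pos|rot|force|width'
```

```text
time_s: 16.55
ee_pos: [0.5513, 0.196, 0.0894]
eef_rot: [3.141, 0.0, -3.049]
force: [0.2, -0.1, -0.7]
grip_width: 0.0222
grip_force: 35.0
```

```bash
python3 -m pendant '[[[-0.05,0.5,0],0],[[-0.08,0.8,0],0],[[-0.07,0.8,0],0],[[-0.08,0.8,0],0],[[-0.08,0.8,0],0],[[-0.07,0.8,0],0],[[-0.08,0.8,0],0],[[-0.07,0.8,0],0],[[-0.08,0.8,0],0],[[-0.08,0.8,0],0],[[0,0,0],0]]'|egrep 'time|pos|rot|force|width';  python3 -m pendant '[[[-0.06,0.6,0],0],[[-0.06,0.6,0],0],[[-0.05,0.6,0],0],[[-0.05,0.6,0],0],[[-0.05,0.6,0],0],[[-0.03,0.4,0],0],[[0,0,0],0],[[0,0,0],0]]'|egrep 'time|pos|rot|force|width'; python3 - <<'E'
from h import *
snap('side','side4');snap('top','top4')
a=cv2.imread('pics/side4.png')[130:260,200:360];b=cv2.imread('pics/top4.png')[190:290,140:310]
o=np.zeros((600,800,3),np.uint8)
a=cv2.resize(a,(369,300),interpolation=cv2.INTER_CUBIC);b=cv2.resize(b,(510,300),interpolation=cv2.INTER_CUBIC)
o[:300,:369]=a;o[300:,:510]=b;cv2.imwrite('pics/crop4.png',o)
E
```

```text
time_s: 17.47
ee_pos: [0.5438, 0.273, 0.0895]
eef_rot: [3.141, 0.0, -3.049]
force: [0.3, 0.8, -0.2]
grip_width: 0.0216
grip_force: 35.0
time_s: 18.13
ee_pos: [0.541, 0.3058, 0.0894]
eef_rot: [3.142, 0.0, -3.05]
force: [0.2, 0.3, -1.6]
grip_width: 0.0218
grip_force: 35.0
```

View pics/crop4.png

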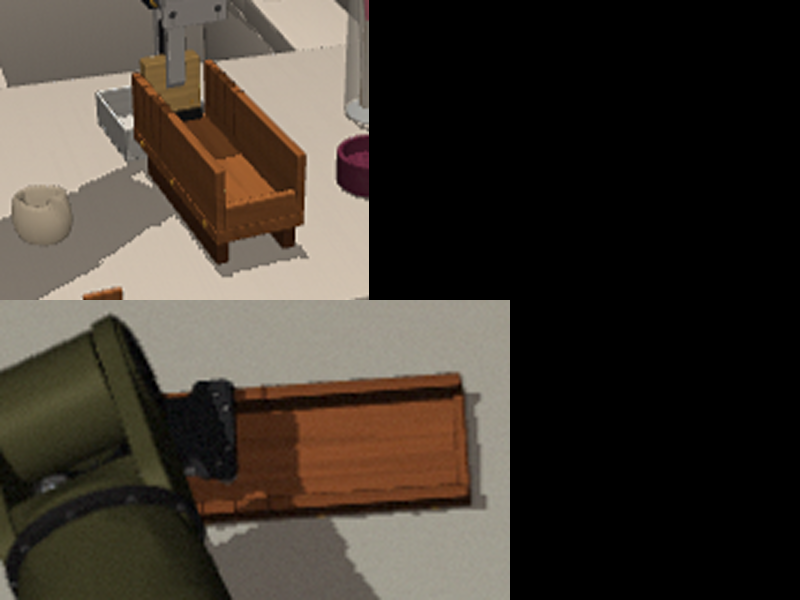

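The lane behind the scraper is empty. I'll lift off and carry the scraper back to the open table.

```bash
python3 -m pendant '[[[0,0,0.5],0],[[0,0,1],0],[[0,0,1.5],0],[[0,0,1.5],0],[[0,0,1.5],0],[[0,0,1.5],0],[[0,0,1],0],[[0,0,0.5],0],[[0,0,0],0]]'|egrep 'time|pos|force|width'; python3 -m pendant '[[[-0.5,-1,0],0],[[-1,-2,0],0],[[-1,-2,0],0],[[-1,-2,0],0],[[-1,-2,0],0],[[-1,-2,0],0],[[-1,-2,0],0],[[-1,-2,0],0],[[-1,-2,0],0],[[-1,-2,0],0],[[-1,-2,0],0],[[-1,-2,0],0],[[-0.6,-1.2,0],0],[[0,-0.4,0],0],[[0,0,0],0],[[0,0,0],0]]'|egrep 'time|pos|force|rot'
python3 - <<'E'
from h import *
snap('top','top5')
b=cv2.imread('pics/top5.png')[200:290,140:310]
cv2.imwrite('pics/crop5.png',cv2.resize(b,(680,360),interpolation=cv2.INTER_CUBIC))
E
```

```text
time_s: 18.98
ee_pos: [0.5414, 0.3056, 0.1808]
force: [-0.8, -0.4, -0.3]
grip_width: 0.0217
grip_force: 35.0
time_s: 20.32
ee_pos: [0.4203, 0.0598, 0.1793]
eef_rot: [3.141, -0.0, -3.051]
force: [0.1, 0.1, -1.0]
grip_force: 35.0
```

View pics/crop5.png

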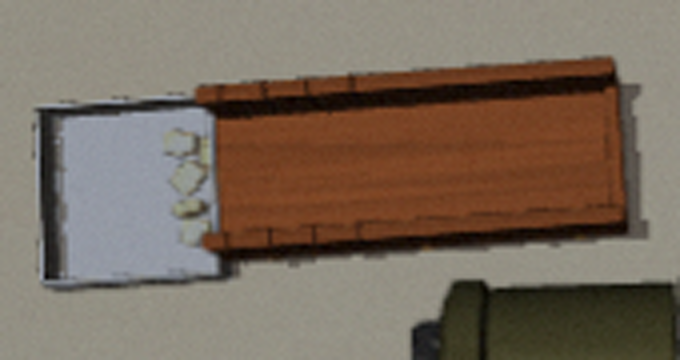

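Four chips lie in the pan at (180,142), (187,178), (190,207) and (193,232), with a fifth just by the lip at (205,152). I'll place the scraper.

```bash
python3 -m pendant '[[[0,0,-1.5],0],[[0,0,-2],0],[[0,0,-2],0],[[0,0,-2],0],[[0,0,-2],0],[[0,0,-1.5],0],[[0,0,-1],0],[[0,0,-0.6],0],[[0,0,-0.4],0],[[0,0,-0.2],0],[[0,0,-0.1],0],[[0,0,0],0],[[0,0,0],0]]'|egrep 'pos|force'; python3 -m pendant '[[[0,0,-0.1],0],[[0,0,0],0]]'|egrep 'pos|force'
```

```text
ee_pos: [0.4203, 0.0596, 0.0469]
force: [-0.4, -0.0, -1.5]
grip_force: 35.0
ee_pos: [0.4202, 0.0595, 0.0456]
force: [0.9, 0.3, -2.3]
grip_force: 35.0
```

```bash
python3 -m pendant '[[[0,0,-0.1],0],[[0,0,0],0]]'|egrep 'pos|force'; python3 -m pendant '[[[0,0,-0.05],0],[[0,0,0],0]]'|egrep 'pos|force'
```

```text
ee_pos: [0.42, 0.0595, 0.0444]
force: [0.3, -0.5, -1.1]
grip_force: 35.0
ee_pos: [0.4201, 0.0595, 0.0443]
force: [-2.2, -0.2, 6.2]
grip_force: 35.0
```

```bash
python3 -m pendant '[[[0,0,0],0],[[0,0,0],0],[[0,0,0],0],[[0,0,0],0],[[0,0,0],0],[[0,0,0],0],[[0,0,0],0],[[0,0,0],0],[[0,0,1],0],[[0,0,2],0],[[0,0,2],0],[[0,0,2],0],[[0,0,2],0],[[0,0,2],0],[[0,0,2],0],[[0,0,2],0],[[0,0,0],0]]' 1|egrep 'time|pos|force'; python3 -m pendant '[[[0,-2,0],0],[[0,-3,0],0],[[0,-3,0],0],[[0,-3,0],0],[[0,-3,0],0],[[0,-3,0],0],[[0,-3,0],0],[[0,0,0],0],[[0,0,0],0]]'|egrep 'time|pos'; python3 - <<'E'
from h import *
snap('side','side6');snap('top','top6')
r=lambda i,x0,y0,w,h,W,H:cv2.resize(i[y0:y0+h,x0:x0+w],(W,H),interpolation=cv2.INTER_CUBIC)
a=cv2.imread('pics/side6.png');b=cv2.imread('pics/top6.png')
o=np.zeros((600,800,3),np.uint8)
o[:300,:400]=r(b,145,220,60,45,400,300);o[:300,400:]=r(a,180,140,160,120,400,300)
o[300:,:400]=r(b,200,140,200,150,400,300);o[300:,400:]=cv2.resize(b,(400,300))
cv2.imwrite('pics/crop6.png',o)
E
```

```text
time_s: 23.37
ee_pos: [0.4213, 0.0596, 0.1973]
force: [0.6, 0.3, 0.5]
grip_force: 0.0
time_s: 24.12
ee_pos: [0.4196, -0.1412, 0.1932]
```

View pics/crop6.png

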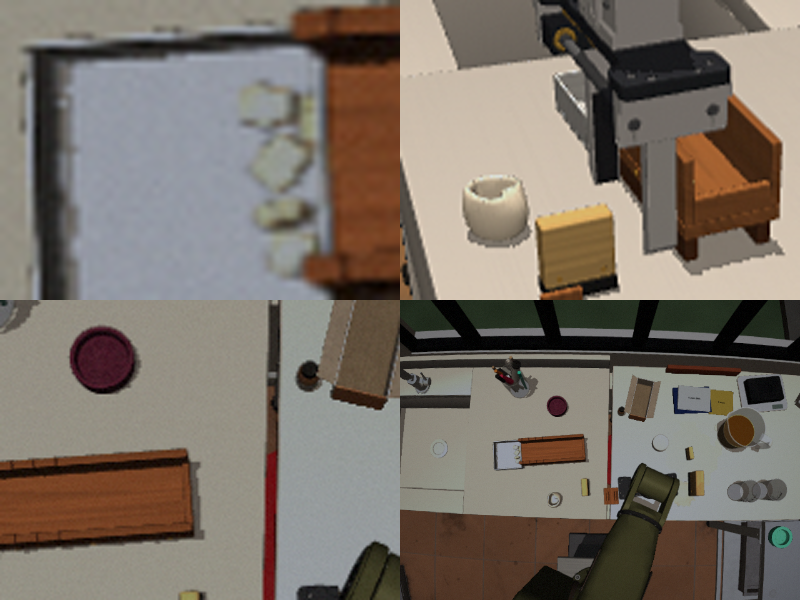

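All five chips are inside the pan rim, the fifth at (308,115) standing against the wall. The scraper stands upright on the table and the bystanders are where they were.

```bash
python3 -c "
from station import ctrl
print(ctrl.hand_in())"
```

```text
the job is handed in; nothing more can be done
None
```

The job is handed in at about 24 s of the 64 s allowed: all five soap chips are in the catch pan, the scraper stands on its foot on the open table, and nothing else appears moved in the last picture.

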